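Hang rinsed copper plates on the dryer and switch it on

ROBOT

A 6-joint arm with a two-finger parallel gripper is mounted at the origin on the work surface. World frame = base frame: x ahead of the robot, y to its left, z up, the work surface at z = 0. Lengths are in m, angles in degrees, forces in N, time in s.
With the tool pointing down it reaches from about 0.4 to 0.825 m from the base axis. Payload 7 kg.
Tool frame: the origin (TCP) lies between the finger pads; the fingertips stand 19 mm ahead of it and the grasp point (between the pads) is the TCP; z points along the fingers, y is the line along which they close (so a half turn about z gives the same grasp; the last joint's range is limited). The gripper opens to 88 mm and grips with 3 to 60 N. Pads are 19 mm wide; open, the fingers measure 130 mm over their backs; the gripper's body (78 mm by 193 mm) begins 47 mm behind the grasp point.
Start: joints at [-56.373, 20.546, 0.682, 0, -70.136, -16.507], TCP at [0.199, -0.645, 0.246] pointing down, gripper open.
Joint ranges: [-176.03, 176.03], [-82.01, 121.73], [-58.28, 71.71], [-173.87, 95.51], [-174.79, -0.11], [-173.66, 173.66]. Speed limits (degrees/s): [136.94, 136.94, 172.46, 180, 180, 180].

INTERFACE

Orientations are given as [roll, pitch, yaw] about the fixed x, y, z axes, in that order (R = Rz(yaw) Ry(pitch) Rx(roll)).
In Python, from plant import get_obs, snapshot, close_job, spot_in, spot_point gives the robot as it stands.
- The arm moves only by the tool play_rows, never from a script. Its argument "plan" is a list of rows, each a list of 6 numbers: the shift along the tool's x, y, z in cm, then the turn, a rotation vector about the tool's x, y, z in degrees. A call has 1 to 20 rows; each row shifts and turns the commanded pose from where the row before left it, along the tool's axes as they then stand; what a row does not reach is not made up. A row lasts 1/12 s, in which the tool goes at most 41.7 mm and 7.16 degrees, less where a joint would pass 70% of its speed; a pose out of reach is approached as far as the arm can. A call is refused whole if a number of a shift passes 4.17 or a number of a turn 7.16, either way. A call with a gripper value outside its range is refused whole. "grip" is the finger opening in cm, from 0 to 8.76, set as the call begins (left out, the last holds). The fingers move at their own pace and stop on an object; the grip force is fixed at half the most. Time passes only in rows, so rows that do not move let the fingers close. It gives the time, the measured TCP pose, the force, the opening and the grip force at its end, in the units of the state.
- get_obs(): the state, without advancing time (a new reading comes with each control period).
- snapshot(name): name is "side" or "top"; returns a dict with "frame" (480x640x3 uint8, red, green, blue), "fx", "fy", "cx", "cy" (pixels), "position" and "attitude" of the camera in the world. Camera axes: x right, y down, z forward; pixel columns grow to the right and rows downward; lengths in m; the calibration is good to about 2 mm. A picture is of the moment at which its call begins. There is no depth.
- close_job(): hands the job in; it is judged then, once.
Trained networks look in the newest picture that a camera, given by its name, has taken for a name from the list of things; names that differ only in an ending like _2 or _b are one class to them, and where a whole thing is asked for, a point or a joint stands for the part that bears it (a point fixed in the world has none). Each returns a list of dicts, best first, with "score" (0 to 1); they miss things now and then, are a little off and sometimes report something else, mostly with a low value. They report only what shows in the picture. A call takes as long as a camera call. They do not tell look-alikes from the thing itself.
- spot_in(camera, thing): "position" ([x, y, z] in m, in world coordinates, good to about 4 mm: the middle of the surface that is visible of it).
- spot_point(camera, thing): "position" ([x, y, z] in m, in world coordinates, good to about 4 mm: a listed point, or the origin of a listed thing).
The state is a dict: "clock": time; "joint_pos": joint angles; "qvel": joint speeds; "tau": joint torques, N m; "tool_pos": TCP position; "orientation": TCP orientation; "force": force on the tool from outside, world axes, zero at the start; "moment": the same for the moment, N m; "opening": finger opening in m; "gripper_force": force on a finger pad.
Only numpy, scipy, OpenCV 4.12 (cv2) and the standard library are available. Lean on these libraries where they do the work, as an engineer would, in place of code of your own. Each camera call takes 0.05 s, during which the arm holds its last target. There are 200 camera calls.

TASK

Hang the two rinsed copper plates by their round holes on the dryer's pegs, each on the peg of its tab's colour (blue on blue, yellow on yellow), and leave them hanging still. Only when both hang, switch the dryer on by pushing its red isolator lever fully over, away from the robot. Leave the grey-tabbed plate, the amber bottle and the white cup standing where they are.

Things in the scene. Friction and masses are not known exactly. Their poses are not given: they have to be found in the camera images.
- rack: wooden draining rack 230 (x) x 120 (y) x 42 high, fixed, origin under its centre. Three slots run along its y, at x = -70, 0 and +70 mm; each is 6 mm wide, its floor 12 mm above the table and its walls up to 42 mm. Which plate stands in which slot varies.
- plate_blue: copper plate on edge in a rack slot: 100 wide (y), 110 high (z), 4 thick (x); on its top edge a blue plastic tab, 50 wide (y), 12 thick (x), from height 104 to 150 mm. A round 28 mm hole (eye) goes through along x, centred 85 mm above the lower edge. About 0.28 kg. Origin: middle of the lower edge; x is the normal, z up. Front and back are alike.
- plate_blue_eye (a point): centre of the blue-tabbed plate's hole
- plate_yellow: copper plate on edge in a rack slot: 100 wide (y), 110 high (z), 4 thick (x); on its top edge a yellow plastic tab, 50 wide (y), 12 thick (x), from height 104 to 150 mm. A round 28 mm hole (eye) goes through along x, centred 85 mm above the lower edge. About 0.28 kg. Origin: middle of the lower edge; x is the normal, z up. Front and back are alike.
- plate_yellow_eye (a point): centre of the yellow-tabbed plate's hole
- plate_spare: a like plate with a grey tab, in the remaining slot; to be left there
- dryer: low grey warm-air dryer, fixed, 140 (x) x 340 (y) x 50 high, black vents on top; origin under its centre. Both pegs stand on it, near its far long edge, 180 mm apart, and point over it to its front (-x)
- peg_blue: blue steel peg stand, fixed on the dryer: post 16 thick on a 30 x 60 x 6 foot, origin at the centre of the foot's underside, z up. From the post's top (21 mm ball, centre 125 mm above the origin) a round 10 mm peg points along its own -x, rising 15 degrees; its round end is 90 mm out, 149 mm up. Nothing stands above it.
- peg_blue_tip (a point): middle of the blue peg's free end
- peg_yellow: yellow steel peg stand, fixed on the dryer: post 16 thick on a 30 x 60 x 6 foot, origin at the centre of the foot's underside, z up. From the post's top (21 mm ball, centre 125 mm above the origin) a round 10 mm peg points along its own -x, rising 15 degrees; its round end is 90 mm out, 149 mm up. Nothing stands above it.
- peg_yellow_tip (a point): middle of the yellow peg's free end
- isolator_base: grey isolator block of the dryer, fixed on the table, 70 (x) x 50 (y) x 25 high, origin under its centre. The red lever turns about the block's y axis, 22 mm above the origin; it is 80 mm long, 10 mm thick, with a 26 mm red ball at its tip, and swings from 0.5 rad before upright (off) to 0.5 rad past it (on). It takes about 3 N at the ball.
- isolator (a joint): angle of the red lever: about 0 off (leaning along the base's -x, towards the robot), 1.0 fully on (leaning along +x, away from the robot); it stays where it is left
- isolator_tip (a point): tip of the red lever
- bottle: amber bottle, 60 thick, 130 high, standing; origin at the centre of its underside; leave alone
- cup: small white cup, 48 wide, 40 high, standing on the dryer's top between the pegs; origin at the centre of its underside; leave alone
Mind the look-alikes: they are no part of the job. What is shaped like the plate_blue but turquoise is not meant.

How it is judged:
By the outcome, as a careful person would: the job done as asked, in the order asked, and still so for the second after the job is handed in, with the robot touching nothing.
It also fails if it takes over 72 s, if anything falls off the work surface, if the arm or the gripper's body presses on something with over 40 N, if the wrist force passes 120 N, or if a joint passes its speed limit or range.

## Working session

There is one attempt and no reset: what is moved stays moved. The work goes in short steps, Python scripts to look and compute and a tool call to move; the robot and the scene stay as the last step left them, time stands still between calls to the robot, and variables do not carry over. Pictures are saved under pics/ and viewed, at most 10 in all, crops included, and the job is handed in when it is done.

Besides the shell and the picture viewer there is one more tool, called after "Emit:" by a JSON object that holds its "fn" and its "kwargs". play_rows: Moves the arm, as the interface text tells. Its arguments: {"type":"object","properties":{"plan":{"type":"array","items":{"type":"array","items":{"type":"number"}}},"grip":{"type":"number"}},"required":["plan"]}

```bash
ls; mkdir -p pics
python3 - <<'E'
from plant import *
import cv2,json
o=get_obs();print(o['clock'],o['tool_pos'],o['orientation'],o['force'],o['opening'])
for c in('side','top'):
    s=snapshot(c);cv2.imwrite(f'pics/{c}0.png',s['frame'][:,:,::-1]);print({k:v for k,v in s.items() if k!='frame'})
    for t in ['rack','dryer','plate_blue','plate_yellow','plate_spare','peg_blue','peg_yellow','isolator_base','bottle','cup']:
        print(c,t,[(r['position'],round(r['score'],2)) for r in spot_point(c,t)])
    for t in ['plate_blue_eye','plate_yellow_eye','peg_blue_tip','peg_yellow_tip','isolator_tip']:
        print(c,t,[(r['position'],round(r['score'],2)) for r in spot_point(c,t)])
print(get_obs()['clock'])
E
```

```text
pics
0.0 [ 0.19850339 -0.64467147  0.24461627] [ 1.79904467e+02 -8.83326438e-03 -1.62889751e+02] [0.28530112 0.49387743 0.21491744] 0.08768513314218487
{'fx': 439.85904201985744, 'fy': 439.85904201985744, 'cx': 326.49430616402157, 'cy': 234.51617526594333, 'position': array([0.35487549, 0.73206046, 0.71807723]), 'attitude': array([-124.23682698,   -0.49380979, -167.46288008])}
side rack [([0.5303, -0.3413, 0.0], 0.97)]
side dryer [([0.516, 0.2025, 0.0015], 0.9)]
side plate_blue [([0.6022, -0.3562, 0.0108], 0.8), ([0.5756, -0.1644, -0.0005], 0.79), ([0.5225, -0.5044, -0.003], 0.63), ([0.5416, 0.1031, 0.0498], 0.61)]
side plate_yellow [([0.4624, -0.3151, 0.0143], 0.87), ([0.5989, -0.047, 0.0005], 0.31), ([0.5187, 0.2021, -0.0021], 0.2)]
side plate_spare [([0.4659, -0.3146, 0.0948], 0.71), ([0.5314, -0.3421, 0.0109], 0.59)]
side peg_blue [([0.5861, 0.2731, 0.0508], 0.71), ([0.4619, -0.3157, 0.0162], 0.31), ([0.5316, -0.3384, 0.0003], 0.27)]
side peg_yellow [([0.543, 0.1036, 0.0499], 0.78)]
side isolator_base [([0.599, -0.046, -0.0009], 0.76)]
side bottle [([0.3907, -0.0451, 0.003], 0.81
[... 1017 characters left out ...]
plate_spare [([0.5325, -0.3392, 0.0118], 0.79)]
top peg_blue [([0.5886, 0.2721, 0.0474], 0.56)]
top peg_yellow [([0.5401, 0.1014, 0.0554], 0.84)]
top isolator_base [([0.599, -0.0487, -0.0051], 0.8)]
top bottle [([0.3893, -0.0466, -0.0013], 0.73)]
top cup [([0.5067, 0.2017, 0.0508], 0.71)]
top plate_blue_eye [([0.5963, -0.3527, 0.0986], 0.77), ([0.5778, -0.1617, 0.0863], 0.77), ([0.5262, -0.5007, 0.0866], 0.63), ([0.521, 0.1998, 0.0005], 0.61)]
top plate_yellow_eye [([0.4616, -0.3171, 0.0993], 0.91), ([0.5395, 0.1011, 0.0504], 0.5)]
top peg_blue_tip [([0.4993, 0.3043, 0.2029], 0.81)]
top peg_yellow_tip [([0.4536, 0.1262, 0.2012], 0.57)]
top isolator_tip [([0.5755, -0.0369, 0.0996], 0.58)]
1.6
```

View pics/side0.png

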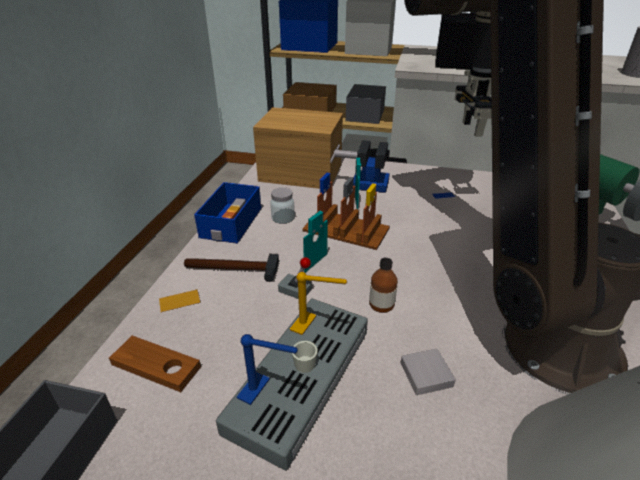

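View pics/top0.png

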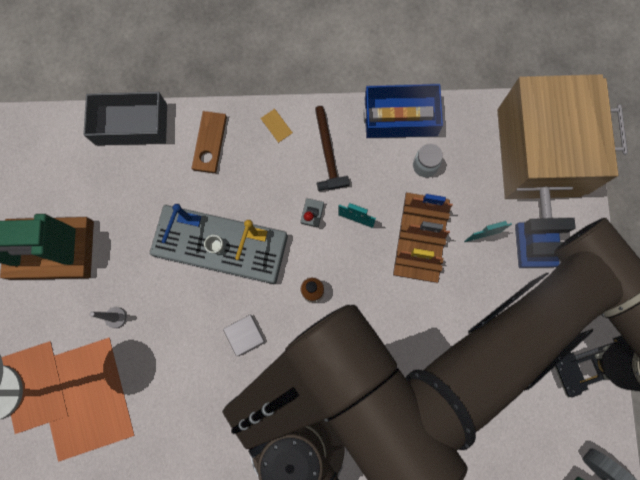

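Side view: the blue tab is at (325,185), grey at (349,187) and yellow at (371,195). Turquoise look-alikes stand at (317,225) and (360,168). Top view: blue is at (433,199), grey (431,227), yellow (424,253), with the turquoise ones at (357,213) and (487,232). The plates meant are the ones in the rack slots with a true blue and a true yellow tab. I'll confirm this in an enlarged crop with the model projected onto it.

```bash
cat > h.py <<'E'
import numpy as np,cv2
from scipy.spatial.transform import Rotation as R
from plant import *
def cam(s):
    return R.from_euler('xyz',s['attitude'],degrees=True).as_matrix(),np.array(s['position'])
def proj(s,P):
    M,p=cam(s);c=(np.atleast_2d(P)-p)@M
    return np.c_[s['fx']*c[:,0]/c[:,2]+s['cx'],s['fy']*c[:,1]/c[:,2]+s['cy']]
def ray(s,uv):
    M,p=cam(s);d=M@np.array([(uv[0]-s['cx'])/s['fx'],(uv[1]-s['cy'])/s['fy'],1]);return p,d/np.linalg.norm(d)
def tri(views): # [(s,uv)]
    A=np.zeros((3,3));b=np.zeros(3);rs=[ray(*v) for v in views]
    for p,d in rs:
        Q=np.eye(3)-np.outer(d,d);A+=Q;b+=Q@p
    X=np.linalg.solve(A,b);return X,[float(np.linalg.norm((np.eye(3)-np.outer(d,d))@(X-p))) for p,d in rs]
def hue(s,lo,hi,smin=130,vmin=40):
    h=cv2.cvtColor(s['frame'],cv2.COLOR_RGB2HSV);return cv2.inRange(h,(lo,smin,vmin),(hi,255,255))
E
python3 - <<'E'
from h import *
T=snapshot('top');S=snapshot('side')
def blobs(s,lo,hi,roi,**k):
    m=hue(s,lo,hi,**k);x0,y0,x1,y1=roi;z=np.zeros_like(m);z[y0:y1,x0:x1]=m[y0:y1,x0:x1]
    n,l,st,c=cv2.connectedComponentsWithStats(z)
    return [(c[i].round(1).tolist(),st[i].tolist()) for i in range(1,n) if st[i][4]>8]
roiT=(390,180,470,290);roiS=(295,160,400,250)
for n,lo,hi in(('blue',108,125),('yel',20,32)):
    for nm,s,r in(('T',T,roiT),('S',S,roiS)): print(n,nm,blobs(s,lo,hi,r))
print('red',blobs(T,0,6,(295,195,330,235)),blobs(T,172,180,(295,195,330,235)),blobs(S,0,6,(285,250,325,280)),blobs(S,172,180,(285,250,325,280)))
a=cv2.resize(T['frame'][185:285,385:515],None,fx=4,fy=4,interpolation=cv2.INTER_CUBIC)[:400,:400]
b=cv2.resize(S['frame'][155:255,295:395],None,fx=4,fy=4,interpolation=cv2.INTER_CUBIC)
cv2.imwrite('pics/rack.png',np.hstack([a,b])[:,:,::-1])
np.save('T.npy',T,allow_pickle=True);np.save('S.npy',S,allow_pickle=True)
a=cv2.resize(T['frame'][195:285,145:325],None,fx=4,fy=4,interpolation=cv2.INTER_CUBIC)
b=cv2.resize(S['frame'][245:415,205:385],None,fx=4,fy=4,interpolation=cv2.INTER_CUBIC)
print(a.shape,b.shape)
cv2.imwrite('pics/dry.png',cv2.resize(np.vstack([a,b]),None,fx=.57,fy=.57)[:,:,::-1])
E
```

```text
blue T [([434.1, 198.9], [424, 194, 21, 11, 145])]
blue S [([373.1, 176.7], [360, 160, 29, 32, 548]), ([324.5, 182.1], [320, 173, 10, 20, 145]), ([353.6, 180.5], [353, 177, 2, 8, 12])]
yel T [([422.4, 253.1], [411, 248, 23, 11, 170])]
yel S [([370.3, 194.1], [366, 184, 10, 22, 151])]
red [([308.1, 215.7], [304, 211, 9, 10, 64])] [] [([304.7, 262.0], [300, 257, 11, 11, 79])] []
(360, 720, 3) (680, 720, 3)
```

View pics/rack.png

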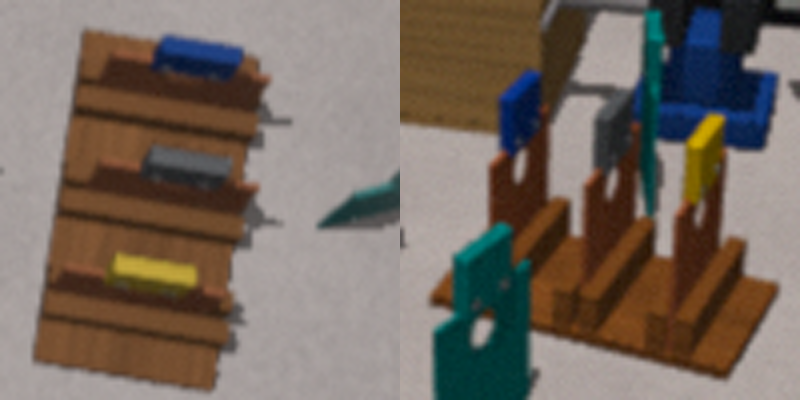

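The crop confirms it. The blue tab is in the far slot, yellow in the near slot and grey in the middle; the turquoise plates stand outside the rack. Next I'll fit tabs, pegs and lever in both views together.

```bash
cat > fit.py <<'E'
from h import *
from scipy.optimize import minimize
T=np.load('T.npy',allow_pickle=True).item();S=np.load('S.npy',allow_pickle=True).item()
def box(x0,x1,y0,y1,z0,z1): return np.array([[x,y,z] for x in(x0,x1) for y in(y0,y1) for z in(z0,z1)])*1e-3
def sph(c,r):
    a=np.random.default_rng(0).normal(size=(300,3));return np.array(c)*1e-3+a/np.linalg.norm(a,axis=1)[:,None]*r*1e-3
def place(parts,q):
    M=R.from_euler('z',q[3]).as_matrix();return [P@M.T+q[:3] for P in parts]
def render(s,parts,roi,k=8):
    x0,y0,x1,y1=roi;im=np.zeros(((y1-y0)*k,(x1-x0)*k),np.uint8)
    for P in parts:
        uv=((proj(s,P)+.5-[x0,y0])*k).astype(np.float32);h=cv2.convexHull(uv)
        cv2.fillConvexPoly(im,np.round(h*16).astype(np.int32),255,shift=4)
    return cv2.resize(im,(x1-x0,y1-y0),interpolation=cv2.INTER_AREA)/255.
def fit(parts,hu,q0,rois,**k):
    ms=[hue(s,*hu,**k)[r[1]:r[3],r[0]:r[2]]/255. for s,r in zip((T,S),rois)]
    ms=[cv2.GaussianBlur(m,(0,0),1) for m in ms]
    def f(q): return sum(((cv2.GaussianBlur(render(s,place(parts,q),r),(0,0),1)-m)**2).sum() for s,r,m in zip((T,S),rois,ms))
    q0=np.array(q0,float);sim=np.vstack([q0]+[q0+d for d in np.diag([.006,.006,.006,.12])])
    r=minimize(f,q0,method='Nelder-Mead',options=dict(initial_simplex=sim,xatol=1e-5,fatol=1e-3,maxiter=400))
    return r.x,r.fun,sum((m**2).sum() for m in ms)
E
python3 - <<'E'
from fit import *
np.set_printoptions(precision=4,suppress=True)
tab=[box(-6,6,-25,25,104,150)]
print('b',fit(tab,(108,125),[.600,-.354,.012,-.26],[(415,185,455,215),(312,165,340,205)]))
print('y',fit(tab,(20,32),[.463,-.316,.012,-.26],[(400,238,445,270),(358,178,384,215)]))
peg=[box(-15,15,-30,30,0,6),box(-8,8,-8,8,0,125),sph([0,0,125],10.5),np.vstack([sph([0,0,125],5),sph([-86,0,148],5)])]
print('pb',fit(peg,(106,125),[.587,.273,.05,-.26],[(155,198,205,250),(230,325,298,410)]))
print('py',fit(peg,(18,32),[.541,.103,.05,-.26],[(230,212,275,268),(285,265,352,338)]))
for z in [('ball',(T,(308.1,215.7)),(S,(304.7,262.0)))]: print(z[0],tri(z[1:]))
E
```

```text
b (array([ 0.598 , -0.3545,  0.0119, -0.1169]), np.float64(33.51010775521507), np.float64(232.0412364777965))
y (array([ 0.4626, -0.3183,  0.0114, -0.136 ]), np.float64(10.760397738602478), np.float64(260.13198178697047))
pb (array([ 0.5836,  0.277 ,  0.0494, -0.251 ]), np.float64(180.74074610177814), np.float64(1270.1102158165268))
py (array([ 0.5396,  0.1031,  0.0499, -0.2421]), np.float64(73.22723119406272), np.float64(1041.9069150416058))
ball (array([ 0.5731, -0.0401,  0.0962]), [0.0006283733436983637, 0.0006283733436985882])
```

View pics/dry.png

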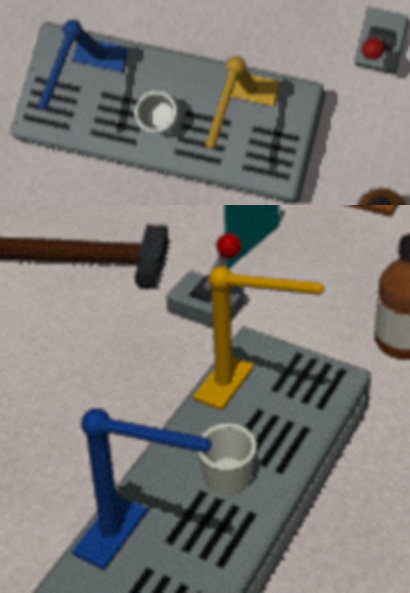

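Fit results (heights agree with the text, slot spacing 140 mm and peg spacing 179 mm check out):

| Item | x, y (m) | z (m) | Yaw |
|---|---|---|---|
| Blue tab | (.598, -.3545) | plate base .012 | about -7.4° (rack) |
| Yellow tab | (.4626, -.3183) | plate base .012 | about -7.4° (rack) |
| Blue peg post | (.5836, .277) | .05 (peg foot) | -14.2° |
| Yellow peg post | (.5396, .103) | .05 (peg foot) | -14.2° |
| Lever ball | (.573, -.040) | .096 | – |

The picture shows the cup midway between the pegs. First move: turn and rise.

Emit:
{"fn": "play_rows", "kwargs": {"plan": [[0,0,-0.6,0,0,-6.5],[0,0,-0.6,0,0,-6.5],[0,0,-0.6,0,0,-6.5],[0,0,-0.6,0,0,-6.5],[0,0,-0.6,0,0,-6.5],[0,0,-0.6,0,0,-6.5],[0,0,-0.6,0,0,-6.5],[0,0,-0.6,0,0,-6.5],[0,0,-0.6,0,0,-6.5],[0,0,-0.6,0,0,-6.5]], "grip": 4.0}}

```text
clock: 2.53
tool_pos: [0.1987, -0.6451, 0.3059]
orientation: [-180.0, 0.0, -97.6]
force: [0.6, 0.2, -0.1]
opening: 0.0399
gripper_force: 0.0
```

Emit:
{"fn": "play_rows", "kwargs": {"plan": [[-1.7,-1.8,0,0,0,0],[-1.7,-1.8,0,0,0,0],[-1.7,-1.8,0,0,0,0],[-1.7,-1.8,0,0,0,0],[-1.7,-1.8,0,0,0,0],[-1.7,-1.8,0,0,0,0],[-1.7,-1.8,0,0,0,0],[-1.7,-1.8,0,0,0,0],[-1.7,-1.8,0,0,0,0],[-1.7,-1.8,0,0,0,0],[-1.7,-1.8,0,0,0,0],[-1.7,-1.8,0,0,0,0],[-1.7,-1.8,0,0,0,0],[-1.7,-1.8,0,0,0,0],[-1.7,-1.8,0,0,0,0],[-1.7,-1.8,0,0,0,0],[-1.7,-1.8,0,0,0,0],[-1.7,-1.8,0,0,0,0],[-1.7,-1.8,0,0,0,0],[-1.7,-1.8,0,0,0,0]]}}

```text
clock: 4.2
tool_pos: [0.6028, -0.3568, 0.3056]
orientation: [-180.0, -0.0, -97.9]
force: [0.3, 0.1, 0.2]
opening: 0.0403
gripper_force: 0.0
```

```bash
cat >> h.py <<'E'
def go(xyz,yaw):
    o=get_obs();M=R.from_euler('xyz',o['orientation'],degrees=True)
    N=R.from_euler('xyz',[180,0,yaw],degrees=True)
    print('t',round(o['clock'],2),'pos',np.round(o['tool_pos'],4),np.round(o['orientation'],2),'F',np.round(o['force'],1),'open',round(o['opening'],4),'gf',o['gripper_force'])
    print('shift cm now-frame',np.round(M.inv().apply(np.array(xyz)-o['tool_pos'])*100,2),'target-frame',np.round(N.inv().apply(np.array(xyz)-o['tool_pos'])*100,2),'turn',np.round((M.inv()*N).as_rotvec(degrees=True),2))
E
python3 -c "
from h import *
go([.598,-.3545,.149],-97.4);print(get_obs()['joint_pos'])"
```

```text
t 4.2 pos [ 0.6028 -0.3568  0.3056] [-179.99   -0.    -97.88] F [0.3 0.1 0.2] open 0.0403 gf 0.0
shift cm now-frame [-0.16  0.51 15.66] target-frame [-0.17  0.51 15.66] turn [-0.01 -0.   -0.48]
[-1.47301525e+01  2.14229490e+01  9.70625497e+00 -5.41579492e-04
 -7.82781522e+01  6.85388434e+00]
```

Emit:
{"fn": "play_rows", "kwargs": {"plan": [[-0.16,0.5,0,0,0,-0.5],[0,0,1.5,0,0,0],[0,0,1.5,0,0,0],[0,0,1.5,0,0,0],[0,0,1.5,0,0,0],[0,0,1.5,0,0,0],[0,0,1.5,0,0,0],[0,0,1.5,0,0,0],[0,0,1.5,0,0,0],[0,0,1.5,0,0,0],[0,0,1.5,0,0,0],[0,0,0.7,0,0,0],[0,0,0,0,0,0],[0,0,0,0,0,0]]}}

```text
clock: 5.37
tool_pos: [0.5971, -0.3555, 0.1487]
orientation: [180.0, -0.0, -97.4]
force: [0.1, -0.3, 0.5]
opening: 0.0401
gripper_force: 0.0
```

Run:
```python
from h import *
go([.598,-.3545,.148],-97.4)
T=snapshot('top');S=snapshot('side')
a=cv2.resize(T['frame'][150:250,370:470],None,fx=4,fy=4,interpolation=cv2.INTER_CUBIC)
b=cv2.resize(S['frame'][135:235,280:380],None,fx=4,fy=4,interpolation=cv2.INTER_CUBIC)
cv2.imwrite('pics/g1.png',np.hstack([a,b])[:,:,::-1])
```

```text
t 5.37 pos [ 0.5971 -0.3555  0.1487] [ 1.7998e+02 -1.0000e-02 -9.7370e+01] F [ 0.1 -0.3  0.5] open 0.0401 gf 0.0
shift cm now-frame [-0.11 -0.07  0.07] target-frame [-0.11 -0.07  0.07] turn [ 0.02 -0.01  0.03]
```

View pics/g1.png

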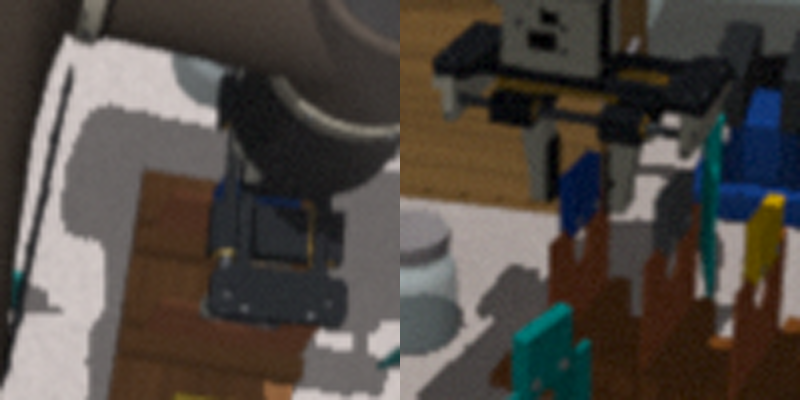

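Fingers straddle the blue tab (side crop, about (580,190)). Closing.

Emit:
{"fn": "play_rows", "kwargs": {"plan": [[0,0,0,0,0,0],[0,0,0,0,0,0],[0,0,0,0,0,0],[0,0,0,0,0,0],[0,0,0,0,0,0],[0,0,0,0,0,0],[0,0,0,0,0,0],[0,0,0,0,0,0]], "grip": 0.5}}

```text
clock: 6.13
tool_pos: [0.5976, -0.3555, 0.1488]
orientation: [-179.9, -0.0, -97.4]
force: [1.3, -0.3, 0.8]
opening: 0.0121
gripper_force: 29.3
```

Gripped at 12.1 mm, which is the tab thickness. Lift.

Emit:
{"fn": "play_rows", "kwargs": {"plan": [[0,0,-0.5,0,0,0],[0,0,-1,0,0,0],[0,0,-1.5,0,0,0],[0,0,-2,0,0,0],[0,0,-2,0,0,0],[0,0,-2,0,0,0],[0,0,-2,0,0,0],[0,0,-2,0,0,0],[0,0,-2,0,0,0],[0,0,-2,0,0,0],[0,0,-2,0,0,0],[0,0,-2,0,0,0],[0,0,-1.5,0,0,0],[0,0,-1,0,0,0],[0,0,0,0,0,0]]}}

```text
clock: 7.38
tool_pos: [0.597, -0.3557, 0.3866]
orientation: [-179.8, -0.1, -97.4]
force: [0.0, 0.3, -2.3]
opening: 0.0119
gripper_force: 30.0
```

```bash
python3 -c "
from h import *
go([.4721,.3052,.2576],-104.2)"
```

```text
t 7.38 pos [ 0.597  -0.3557  0.3866] [-1.7984e+02 -7.0000e-02 -9.7370e+01] F [ 0.   0.3 -2.3] open 0.0119 gf 29.992705285549164
shift cm now-frame [-63.96  20.91  12.76] target-frame [-61.01  28.33  12.9 ] turn [-0.16 -0.06  6.83]
```

Emit:
{"fn": "play_rows", "kwargs": {"plan": [[0,0,0,0,0,1.7],[0,0,0,0,0,1.7],[0,0,0,0,0,1.7],[0,0,0,0,0,1.7],[-1,0.46,0,0,0,0],[-2,0.93,0,0,0,0],[-2.5,1.16,0,0,0,0],[-2.5,1.16,0,0,0,0],[-2.5,1.16,0,0,0,0],[-2.5,1.16,0,0,0,0],[-2.5,1.16,0,0,0,0],[-2.5,1.16,0,0,0,0],[-2.5,1.16,0,0,0,0],[-2.5,1.16,0,0,0,0],[-2.5,1.16,0,0,0,0],[-2.5,1.16,0,0,0,0],[-2.5,1.16,0,0,0,0],[-2.5,1.16,0,0,0,0],[-2.5,1.16,0,0,0,0],[-2.5,1.16,0,0,0,0]]}}

```text
clock: 9.05
tool_pos: [0.5178, 0.0575, 0.3829]
orientation: [179.9, -0.0, -104.1]
force: [-0.8, 0.3, -3.0]
opening: 0.0124
gripper_force: 30.0
```

Emit:
{"fn": "play_rows", "kwargs": {"plan": [[-2.5,1.16,0,0,0,0],[-2.5,1.16,0,0,0,0],[-2.5,1.16,0,0,0,0],[-2.5,1.16,0,0,0,0],[-2.5,1.16,0,0,0,0],[-2.5,1.16,0,0,0,0],[-2.5,1.16,0,0,0,0],[-2,0.93,0,0,0,0],[-1.5,0.7,0,0,0,0],[-1,0.46,0,0,0,0],[0,0,0,0,0,0]]}}

```text
clock: 9.97
tool_pos: [0.4735, 0.296, 0.3827]
orientation: [180.0, -0.1, -104.1]
force: [0.6, 0.1, -2.7]
opening: 0.0116
gripper_force: 30.0
```

```bash
python3 -c "
from h import *
go([.4721,.3052,.2576],-104.2);print(get_obs()['joint_pos'])"
```

```text
t 9.97 pos [0.4735 0.296  0.3827] [ 1.7995e+02 -6.0000e-02 -1.0407e+02] F [ 0.6  0.1 -2.7] open 0.0116 gf 29.993789792060852
shift cm now-frame [-0.87  0.35 12.51] target-frame [-0.86  0.36 12.51] turn [ 0.05 -0.06  0.13]
[ 5.20831383e+01  6.16952165e+00 -6.56124647e-01 -2.18873376e-02
 -8.32451943e+01 -6.61520833e+01]
```

Emit:
{"fn": "play_rows", "kwargs": {"plan": [[-0.44,0.18,0.5,0,0,0],[-0.43,0.17,1,0,0,0],[0,0,1.5,0,0,0],[0,0,1.5,0,0,0],[0,0,1.5,0,0,0],[0,0,1.5,0,0,0],[0,0,1.5,0,0,0],[0,0,1.5,0,0,0],[0,0,1.0,0,0,0],[0,0,1.0,0,0,0],[0,0,0,0,0,0],[0,0,0,0,0,0]]}}

```text
clock: 10.97
tool_pos: [0.473, 0.3035, 0.2583]
orientation: [180.0, -0.0, -104.2]
force: [0.4, -0.1, -2.7]
opening: 0.0117
gripper_force: 30.0
```

Run:
```python
from h import *
go([.4721,.3052,.2576],-104.2)
T=snapshot('top');S=snapshot('side')
x=T['frame'][190:290,140:240];y=S['frame'][280:430,200:350]
a=cv2.resize(x,(390,390),interpolation=cv2.INTER_CUBIC)
b=cv2.resize(y,(390,390),interpolation=cv2.INTER_CUBIC)
cv2.imwrite('pics/p1.png',np.hstack([a,b])[:,:,::-1])
for c in('top','side'):
    for t in('plate_blue_eye','peg_blue_tip'): print(c,t,[(r['position'],round(r['score'],2)) for r in spot_point(c,t)][:4])
```

```text
t 10.97 pos [0.473  0.3035 0.2583] [ 1.7999e+02 -5.0000e-02 -1.0420e+02] F [ 0.4 -0.1 -2.7] open 0.0117 gf 29.99370127916336
shift cm now-frame [-0.14  0.13  0.07] target-frame [-0.14  0.13  0.07] turn [ 0.01 -0.05  0.  ]
top plate_blue_eye [([0.5306, -0.4998, 0.086], 0.8), ([0.524, 0.2004, 0.0006], 0.68), ([0.473, 0.3083, 0.2081], 0.57)]
top peg_blue_tip [([0.4981, 0.3029, 0.202], 0.71), ([0.5361, 0.1, 0.0498], 0.57)]
side plate_blue_eye [([0.4697, 0.3053, 0.2111], 0.86), ([0.5248, -0.5003, 0.0839], 0.47), ([0.532, -0.3384, -0.0003], 0.41)]
side peg_blue_tip [([0.4972, 0.2955, 0.1975], 0.87)]
```

View pics/p1.png

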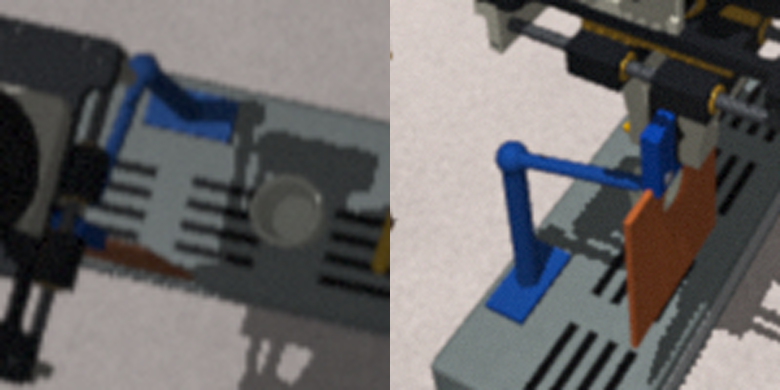

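The eye sits on the peg axis just in front of the tip. Inserting along the slope.

Emit:
{"fn": "play_rows", "kwargs": {"plan": [[-0.1,0,0,0,0,0],[0,-0.5,0.15,0,0,0],[0,-0.5,0.13,0,0,0],[0,-0.5,0.13,0,0,0],[0,-0.5,0.14,0,0,0],[0,-0.5,0.13,0,0,0],[0,-0.5,0.14,0,0,0],[0,-0.5,0.13,0,0,0],[0,0,0,0,0,0],[0,0,0,0,0,0]]}}

```text
clock: 12.1
tool_pos: [0.5074, 0.296, 0.2487]
orientation: [180.0, -0.0, -104.2]
force: [-0.1, 0.1, -1.8]
opening: 0.0122
gripper_force: 30.0
```

Emit:
{"fn": "play_rows", "kwargs": {"plan": [[0,-0.5,0.14,0,0,0],[0,-0.5,0.13,0,0,0],[0,-0.5,0.13,0,0,0],[0,-0.5,0.14,0,0,0],[0,-0.5,0.13,0,0,0],[0,-0.5,0.14,0,0,0],[0,-0.5,0.13,0,0,0],[0,0,0,0,0,0],[0,0,0,0,0,0]]}}

```text
clock: 12.85
tool_pos: [0.5413, 0.2874, 0.2394]
orientation: [180.0, -0.0, -104.2]
force: [-0.0, 0.3, -2.0]
opening: 0.0115
gripper_force: 30.0
```

Run:
```python
from h import *
go([.540,.288,.2389],-104.2)
T=snapshot('top');S=snapshot('side')
y=S['frame'][280:430,200:350]
cv2.imwrite('pics/p2.png',cv2.resize(y,(500,500),interpolation=cv2.INTER_CUBIC)[:,:,::-1])
```

```text
t 12.85 pos [0.5413 0.2874 0.2394] [ 1.7998e+02 -2.0000e-02 -1.0421e+02] F [-0.   0.3 -2. ] open 0.0115 gf 29.993819296360016
shift cm now-frame [-0.02  0.14  0.05] target-frame [-0.02  0.14  0.05] turn [ 0.02 -0.02 -0.01]
```

View pics/p2.png

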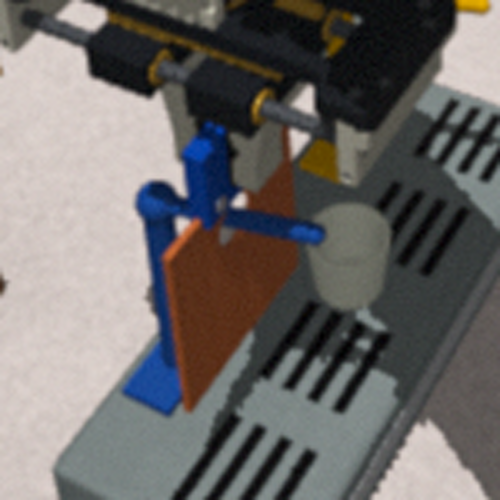

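The peg runs through the eye, with its tip in front of the plate. Lower gently onto it.

Emit:
{"fn": "play_rows", "kwargs": {"plan": [[0,0,0.2,0,0,0],[0,0,0.2,0,0,0],[0,0,0.2,0,0,0],[0,0,0.1,0,0,0],[0,0,0,0,0,0],[0,0,0,0,0,0]]}}

```text
clock: 13.45
tool_pos: [0.541, 0.2877, 0.2326]
orientation: [180.0, -0.0, -104.2]
force: [-0.6, -0.6, -2.4]
opening: 0.012
gripper_force: 30.0
```

Emit:
{"fn": "play_rows", "kwargs": {"plan": [[0,0,0.1,0,0,0],[0,0,0.1,0,0,0],[0,0,0,0,0,0],[0,0,0,0,0,0]]}}

```text
clock: 13.78
tool_pos: [0.5411, 0.2877, 0.2307]
orientation: [-180.0, -0.0, -104.2]
force: [-0.3, 0.9, -2.5]
opening: 0.0123
gripper_force: 30.0
```

Emit:
{"fn": "play_rows", "kwargs": {"plan": [[0,0,0.1,0,0,0],[0,0,0.1,0,0,0],[0,0,0,0,0,0],[0,0,0,0,0,0]]}}

```text
clock: 14.12
tool_pos: [0.5414, 0.2877, 0.2297]
orientation: [-179.9, 0.0, -104.2]
force: [-2.1, -1.3, 5.0]
opening: 0.0119
gripper_force: 30.0
```

Contact. Back off slightly and open.

Emit:
{"fn": "play_rows", "kwargs": {"plan": [[0,0,-0.1,0,0,0],[0,0,0,0,0,0],[0,0,0,0,0,0]]}}

```text
clock: 14.37
tool_pos: [0.5413, 0.2877, 0.2299]
orientation: [-180.0, 0.0, -104.2]
force: [-0.9, -1.0, 1.8]
opening: 0.0115
gripper_force: 30.0
```

Emit:
{"fn": "play_rows", "kwargs": {"plan": [[0,0,0,0,0,0],[0,0,0,0,0,0],[0,0,0,0,0,0],[0,0,0,0,0,0],[0,0,0,0,0,0],[0,0,0,0,0,0]], "grip": 2.6}}

```text
clock: 14.87
tool_pos: [0.5411, 0.2877, 0.2296]
orientation: [180.0, -0.0, -104.2]
force: [0.1, 0.1, 0.1]
opening: 0.0259
gripper_force: 0.0
```

Run:
```python
from h import *
go([.541,.288,.33],-104.2)
S=snapshot('side')
y=S['frame'][280:430,200:350]
cv2.imwrite('pics/p3.png',cv2.resize(y,(500,500),interpolation=cv2.INTER_CUBIC)[:,:,::-1])
```

```text
t 14.87 pos [0.5411 0.2877 0.2296] [ 179.99   -0.   -104.18] F [0.1 0.1 0.1] open 0.0259 gf 0.0
shift cm now-frame [-3.000e-02  1.000e-02 -1.004e+01] target-frame [-3.000e-02  1.000e-02 -1.004e+01] turn [ 0.01 -0.    0.02]
```

View pics/p3.png

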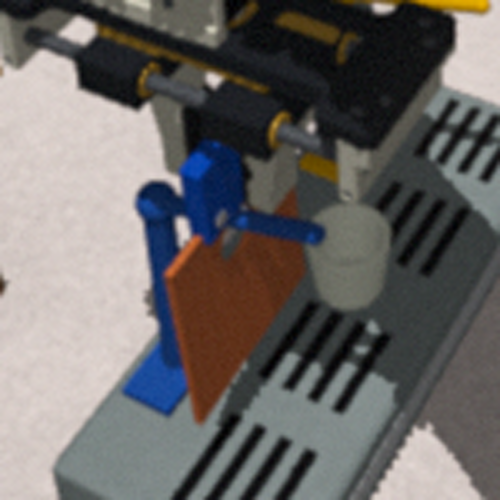

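It hangs. Retreat upward, then go to the yellow plate.

Emit:
{"fn": "play_rows", "kwargs": {"plan": [[0,0,-0.5,0,0,0],[0,0,-0.5,0,0,0],[0,0,-1,0,0,0],[0,0,-1,0,0,0],[0,0,-1,0,0,0],[0,0,-1.5,0,0,0],[0,0,-1.5,0,0,0],[0,0,-1.5,0,0,0],[0,0,-1.5,0,0,0],[0,0,-1,0,0,0],[0,0,0,0,0,0]]}}

```text
clock: 15.83
tool_pos: [0.5419, 0.2881, 0.343]
orientation: [-179.8, 0.2, -104.2]
force: [-0.3, 0.1, -0.1]
opening: 0.0259
gripper_force: 0.0
```

Run:
```python
from h import *
go([.4626,-.3183,.148],-97.4)
for c in('top','side'):
    snapshot(c);print([(r['position'],round(r['score'],2)) for r in spot_point(c,'plate_blue_eye')][:4])
```

```text
t 15.83 pos [0.5419 0.2881 0.343 ] [-179.83    0.21 -104.17] F [-0.3  0.1 -0.1] open 0.0259 gf 0.0
shift cm now-frame [60.8 -7.1 19.3] target-frame [6.115e+01 5.000e-02 1.950e+01] turn [-0.19  0.2  -6.77]
[([0.5387, 0.2923, 0.1776], 0.76), ([0.5782, -0.1625, 0.0873], 0.63), ([0.5253, -0.5042, 0.0888], 0.56), ([0.5216, 0.2018, 0.0003], 0.49)]
[([0.5391, 0.2928, 0.1809], 0.89), ([0.5225, -0.4978, 0.0853], 0.56)]
```

Emit:
{"fn": "play_rows", "kwargs": {"plan": [[0,0,0,0,0,-3.4],[0,0,0,0,0,-3.4],[1,0,0,0,0,0],[2,0,0,0,0,0],[3,0,0,0,0,0],[3,0,0,0,0,0],[3,0,0,0,0,0],[3,0,0,0,0,0],[3,0,0,0,0,0],[3,0,0,0,0,0],[3,0,0,0,0,0],[3,0,0,0,0,0],[3,0,0,0,0,0],[3,0,0,0,0,0],[3,0,0,0,0,0],[3,0,0,0,0,0],[3,0,0,0,0,0],[3,0,0,0,0,0],[3,0,0,0,0,0],[3,0,0,0,0,0]], "grip": 4.0}}

```text
clock: 17.7
tool_pos: [0.4737, -0.2202, 0.3395]
orientation: [180.0, 0.0, -97.5]
force: [0.9, 0.6, 0.4]
opening: 0.0402
gripper_force: 0.0
```

Emit:
{"fn": "play_rows", "kwargs": {"plan": [[3,0,0,0,0,0],[3,0,0,0,0,0],[2,0,0,0,0,0],[1,0,0,0,0,0],[0,0,0,0,0,0]]}}

```text
clock: 18.12
tool_pos: [0.4624, -0.3093, 0.339]
orientation: [179.9, 0.0, -97.6]
force: [-0.4, 0.8, 0.3]
opening: 0.04
gripper_force: 0.0
```

Run:
```python
from h import *
go([.4626,-.3183,.148],-97.4)
```

```text
t 18.12 pos [ 0.4624 -0.3093  0.339 ] [179.92   0.   -97.61] F [-0.4  0.8  0.3] open 0.04 gf 0.0
shift cm now-frame [ 0.89 -0.16 19.1 ] target-frame [ 0.89 -0.13 19.1 ] turn [ 0.08  0.   -0.21]
```

Emit:
{"fn": "play_rows", "kwargs": {"plan": [[0.45,-0.07,1,0,0,-0.2],[0.44,-0.07,1,0,0,0],[0,0,1.5,0,0,0],[0,0,1.5,0,0,0],[0,0,1.5,0,0,0],[0,0,1.5,0,0,0],[0,0,1.5,0,0,0],[0,0,1.5,0,0,0],[0,0,1.5,0,0,0],[0,0,1.5,0,0,0],[0,0,1.5,0,0,0],[0,0,1.5,0,0,0],[0,0,1,0,0,0],[0,0,1,0,0,0],[0,0,0,0,0,0],[0,0,0,0,0,0]]}}

```text
clock: 19.45
tool_pos: [0.4641, -0.3161, 0.1493]
orientation: [179.9, 0.0, -97.2]
force: [-0.3, -0.0, 0.3]
opening: 0.04
gripper_force: 0.0
```

Emit:
{"fn": "play_rows", "kwargs": {"plan": [[0,0,0,0,0,0],[0,0,0,0,0,0],[0,0,0,0,0,0],[0,0,0,0,0,0],[0,0,0,0,0,0],[0,0,0,0,0,0],[0,0,0,0,0,0],[0,0,0,0,0,0]], "grip": 0.5}}

```text
clock: 20.12
tool_pos: [0.4642, -0.3165, 0.1501]
orientation: [-180.0, -0.0, -97.2]
force: [-1.9, 1.8, 4.9]
opening: 0.0126
gripper_force: 29.3
```

Emit:
{"fn": "play_rows", "kwargs": {"plan": [[0,0,-0.5,0,0,0],[0,0,-1,0,0,0],[0,0,-1.5,0,0,0],[0,0,-2,0,0,0],[0,0,-2,0,0,0],[0,0,-2,0,0,0],[0,0,-2,0,0,0],[0,0,-2,0,0,0],[0,0,-2,0,0,0],[0,0,-2,0,0,0],[0,0,-2,0,0,0],[0,0,-2,0,0,0],[0,0,-1.5,0,0,0],[0,0,-0.5,0,0,0],[0,0,0,0,0,0]]}}

```text
clock: 21.37
tool_pos: [0.4646, -0.3165, 0.3814]
orientation: [-179.8, -0.0, -97.2]
force: [-0.6, -0.6, -2.5]
opening: 0.012
gripper_force: 29.9
```

```bash
python3 -c "
from h import *
x,y=.5396-.9694*.115,.1031+.2453*.115
print(x,y)
go([x,y,.2588],-104.2)
snapshot('side');print([(r['position'],round(r['score'],2)) for r in spot_point('side','plate_yellow_eye')][:2])
snapshot('top');print([(r['position'],round(r['score'],2)) for r in spot_point('top','plate_yellow_eye')][:2])"
```

```text
0.42811899999999997 0.1313095
t 21.37 pos [ 0.4646 -0.3165  0.3814] [-1.7983e+02 -3.0000e-02 -9.7170e+01] F [-0.6 -0.6 -2.5] open 0.012 gf 29.927961230278015
shift cm now-frame [-43.99   9.25  12.2 ] target-frame [-42.52  14.53  12.26] turn [-0.17 -0.02  7.03]
[([0.4625, -0.3201, 0.3241], 0.81)]
[([0.4646, -0.3171, 0.3256], 0.48)]
```

Emit:
{"fn": "play_rows", "kwargs": {"plan": [[0,0,0,0,0,3.5],[0,0,0,0,0,3.5],[-1,0.34,0,0,0,0],[-2,0.68,0,0,0,0],[-2.6,0.89,0,0,0,0],[-2.6,0.89,0,0,0,0],[-2.6,0.89,0,0,0,0],[-2.6,0.89,0,0,0,0],[-2.6,0.89,0,0,0,0],[-2.6,0.89,0,0,0,0],[-2.6,0.89,0,0,0,0],[-2.6,0.89,0,0,0,0],[-2.6,0.89,0,0,0,0],[-2.6,0.89,0,0,0,0],[-2.6,0.89,0,0,0,0],[-2.6,0.89,0,0,0,0],[-2.6,0.89,0,0,0,0],[-2.6,0.89,0,0,0,0],[-2,0.68,0,0,0,0],[-1,0.34,0,0,0,0]]}}

```text
clock: 23.23
tool_pos: [0.4267, 0.1324, 0.3789]
orientation: [180.0, -0.0, -104.0]
force: [-0.3, -0.3, -2.0]
opening: 0.0117
gripper_force: 30.0
```

Emit:
{"fn": "play_rows", "kwargs": {"plan": [[0,0,0,0,0,0],[0,0,0,0,0,0]]}}

```text
clock: 23.4
tool_pos: [0.4271, 0.1304, 0.3792]
orientation: [180.0, -0.1, -104.0]
force: [-0.3, -0.3, -2.0]
opening: 0.0118
gripper_force: 30.0
```

```bash
python3 -c "
from h import *
go([.4281,.1313,.2588],-104.2)"
```

```text
t 23.4 pos [0.4271 0.1304 0.3792] [ 1.7996e+02 -5.0000e-02 -1.0405e+02] F [-0.3 -0.3 -2. ] open 0.0118 gf 29.955444037914276
shift cm now-frame [-0.12 -0.08 12.04] target-frame [-0.11 -0.08 12.04] turn [ 0.04 -0.05  0.15]
```

Emit:
{"fn": "play_rows", "kwargs": {"plan": [[-0.1,0,0.5,0,0,0],[0,0,1,0,0,0],[0,0,1.5,0,0,0],[0,0,1.5,0,0,0],[0,0,1.5,0,0,0],[0,0,1.5,0,0,0],[0,0,1.5,0,0,0],[0,0,1,0,0,0],[0,0,1,0,0,0],[0,0,1,0,0,0],[0,0,0,0,0,0],[0,0,0,0,0,0]]}}

```text
clock: 24.4
tool_pos: [0.4278, 0.1309, 0.2594]
orientation: [180.0, -0.0, -104.2]
force: [0.3, -0.1, -1.1]
opening: 0.0117
gripper_force: 30.0
```

Run:
```python
from h import *
go([.4281,.1313,.2588],-104.2)
for c in('top','side'):
    snapshot(c)
    for t in('plate_yellow_eye','peg_yellow_tip'): print(c,t,[(r['position'],round(r['score'],2)) for r in spot_point(c,t)][:3])
```

```text
t 24.4 pos [0.4278 0.1309 0.2594] [ 1.7998e+02 -4.0000e-02 -1.0419e+02] F [ 0.3 -0.1 -1.1] open 0.0117 gf 29.955443143844604
shift cm now-frame [-0.04 -0.02  0.06] target-frame [-0.04 -0.02  0.06] turn [ 0.02 -0.04  0.01]
top plate_yellow_eye [([0.4245, 0.1284, 0.207], 0.64)]
top peg_yellow_tip [([0.5388, 0.1016, 0.052], 0.27)]
side plate_yellow_eye [([0.4292, 0.1293, 0.2037], 0.71), ([0.5891, 0.2725, 0.0509], 0.66)]
side peg_yellow_tip [([0.4557, 0.1216, 0.2014], 0.85), ([0.3874, -0.0446, 0.0019], 0.18)]
```

Eye at (.427,.129,.206) and tip at (.455,.123,.20) are aligned. Insert.

Emit:
{"fn": "play_rows", "kwargs": {"plan": [[0,-0.5,0.15,0,0,0],[0,-0.5,0.13,0,0,0],[0,-0.5,0.13,0,0,0],[0,-0.5,0.14,0,0,0],[0,-0.5,0.13,0,0,0],[0,-0.5,0.14,0,0,0],[0,-0.5,0.13,0,0,0],[0,0,0,0,0,0],[0,0,0,0,0,0]]}}

```text
clock: 25.45
tool_pos: [0.4619, 0.1224, 0.2499]
orientation: [180.0, -0.0, -104.2]
force: [0.2, -1.3, -2.8]
opening: 0.0117
gripper_force: 30.0
```

Emit:
{"fn": "play_rows", "kwargs": {"plan": [[0,-0.5,0.14,0,0,0],[0,-0.5,0.13,0,0,0],[0,-0.5,0.13,0,0,0],[0,-0.5,0.14,0,0,0],[0,-0.5,0.13,0,0,0],[0,-0.5,0.14,0,0,0],[0,-0.5,0.13,0,0,0],[0,0,0,0,0,0],[0,0,0,0,0,0]]}}

```text
clock: 26.2
tool_pos: [0.4958, 0.1139, 0.2405]
orientation: [180.0, -0.0, -104.2]
force: [-0.5, -0.2, -2.4]
opening: 0.012
gripper_force: 30.0
```

Run:
```python
from h import *
go([.496,.1142,.2401],-104.2)
S=snapshot('side')
y=S['frame'][240:390,230:380]
cv2.imwrite('pics/p4.png',cv2.resize(y,(500,500),interpolation=cv2.INTER_CUBIC)[:,:,::-1])
```

```text
t 26.2 pos [0.4958 0.1139 0.2405] [ 1.7998e+02 -2.0000e-02 -1.0422e+02] F [-0.5 -0.2 -2.4] open 0.012 gf 29.955487847328186
shift cm now-frame [-0.04 -0.01  0.04] target-frame [-0.04 -0.01  0.04] turn [ 0.02 -0.02 -0.02]
```

View pics/p4.png

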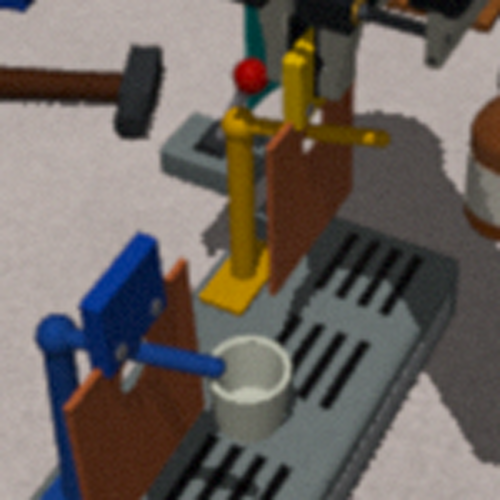

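The yellow peg passes through the eye (tip at (380,138) in front of the plate), the blue plate hangs level and the cup hasn't moved. Lowering.

Emit:
{"fn": "play_rows", "kwargs": {"plan": [[0,0,0.2,0,0,0],[0,0,0.2,0,0,0],[0,0,0.2,0,0,0],[0,0,0.1,0,0,0],[0,0,0,0,0,0],[0,0,0,0,0,0]]}}

```text
clock: 26.75
tool_pos: [0.4956, 0.1141, 0.2337]
orientation: [180.0, -0.0, -104.2]
force: [0.5, -0.4, -1.9]
opening: 0.0118
gripper_force: 30.0
```

Emit:
{"fn": "play_rows", "kwargs": {"plan": [[0,0,0.1,0,0,0],[0,0,0.1,0,0,0],[0,0,0,0,0,0],[0,0,0,0,0,0]]}}

```text
clock: 27.08
tool_pos: [0.4957, 0.1141, 0.2319]
orientation: [-180.0, 0.0, -104.2]
force: [-0.4, -0.5, -0.6]
opening: 0.0118
gripper_force: 30.0
```

Emit:
{"fn": "play_rows", "kwargs": {"plan": [[0,0,0.1,0,0,0],[0,0,0,0,0,0],[0,0,0,0,0,0]]}}

```text
clock: 27.33
tool_pos: [0.496, 0.1141, 0.2314]
orientation: [-179.9, 0.0, -104.2]
force: [-1.0, 0.3, 5.1]
opening: 0.0115
gripper_force: 30.0
```

Emit:
{"fn": "play_rows", "kwargs": {"plan": [[0,0,-0.1,0,0,0],[0,0,0,0,0,0],[0,0,0,0,0,0]]}}

```text
clock: 27.58
tool_pos: [0.4958, 0.1141, 0.2317]
orientation: [-180.0, 0.0, -104.2]
force: [0.2, -0.5, 0.2]
opening: 0.0116
gripper_force: 30.0
```

Emit:
{"fn": "play_rows", "kwargs": {"plan": [[0,0,0,0,0,0],[0,0,0,0,0,0],[0,0,0,0,0,0],[0,0,0,0,0,0],[0,0,0,0,0,0],[0,0,0,0,0,0]], "grip": 2.6}}

```text
clock: 28.08
tool_pos: [0.4956, 0.114, 0.2317]
orientation: [180.0, -0.0, -104.2]
force: [-0.6, -0.4, -0.3]
opening: 0.0259
gripper_force: 0.0
```

Emit:
{"fn": "play_rows", "kwargs": {"plan": [[0,0,-0.5,0,0,0],[0,0,-0.5,0,0,0],[0,0,-1,0,0,0],[0,0,-1,0,0,0],[0,0,-1,0,0,0],[0,0,-1.5,0,0,0],[0,0,-1.5,0,0,0],[0,0,-1.5,0,0,0],[0,0,-1,0,0,0],[0,0,-0.5,0,0,0],[0,0,0,0,0,0]]}}

```text
clock: 29.0
tool_pos: [0.4961, 0.1142, 0.3332]
orientation: [-179.9, 0.1, -104.2]
force: [-0.4, -0.4, -0.7]
opening: 0.026
gripper_force: 0.0
```

Run:
```python
from h import *
for c in('top','side'):
    snapshot(c)
    for t in('plate_yellow_eye','plate_blue_eye','isolator_tip','isolator_base'): print(c,t,[(r['position'],round(r['score'],2)) for r in spot_point(c,t)][:3])
go([.573-.048*.966,-.040+.048*.25,.33],-104.2)
```

```text
top plate_yellow_eye [([0.4966, 0.1121, 0.1795], 0.66)]
top plate_blue_eye [([0.5307, -0.5027, 0.0887], 0.86), ([0.5757, -0.1654, 0.0864], 0.86), ([0.538, 0.2926, 0.1802], 0.74)]
top isolator_tip [([0.5757, -0.0388, 0.1001], 0.43), ([0.5301, -0.341, -0.0038], 0.25)]
top isolator_base [([0.6026, -0.0473, -0.0045], 0.73), ([0.5395, 0.2902, 0.1829], 0.36)]
side plate_yellow_eye [([0.4968, 0.112, 0.1753], 0.72)]
side plate_blue_eye [([0.5804, -0.1631, 0.0895], 0.94), ([0.5425, 0.29, 0.1823], 0.58), ([0.5115, 0.2061, 0.0474], 0.33)]
side isolator_tip [([0.5676, -0.0404, 0.093], 0.47)]
side isolator_base [([0.6005, -0.0496, 0.0045], 0.72), ([0.4953, 0.1114, 0.1749], 0.4)]
t 29.5 pos [0.4956 0.114  0.3315] [ 1.7998e+02 -2.0000e-02 -1.0418e+02] F [-0.7  0.2  0. ] open 0.026 gf 0.0
shift cm now-frame [13.01 -6.49  0.15] target-frame [13.01 -6.49  0.15] turn [ 0.02 -0.02  0.02]
```

Both plates hang. Next: lever approach with fingers closed, above a point 48 mm before the ball.

Emit:
{"fn": "play_rows", "kwargs": {"plan": [[1,-0.5,0,0,0,0],[2,-1,0,0,0,0],[2,-1,0,0,0,0],[2,-1,0,0,0,0],[2,-1,0,0,0,0],[2,-1,0,0,0,0],[1.5,-0.75,0,0,0,0],[0.5,-0.25,0,0,0,0],[0,0,0,0,0,0],[0,0,0,0,0,0]], "grip": 0}}

```text
clock: 30.33
tool_pos: [0.5267, -0.0281, 0.3316]
orientation: [180.0, 0.0, -104.2]
force: [-0.5, 0.9, -0.2]
opening: 0.0003
gripper_force: 0.0
```

Run:
```python
from h import *
go([.573-.050*.969,-.040+.050*.245,.099],-104.2)
```

```text
t 30.33 pos [ 0.5267 -0.0281  0.3316] [ 179.98    0.   -104.24] F [-0.5  0.9 -0.2] open 0.0003 gf 0.0
shift cm now-frame [2.000e-02 2.100e-01 2.326e+01] target-frame [2.000e-02 2.200e-01 2.326e+01] turn [ 0.02  0.   -0.04]
```

Emit:
{"fn": "play_rows", "kwargs": {"plan": [[0,0.2,1,0,0,0],[0,0,2,0,0,0],[0,0,2,0,0,0],[0,0,2,0,0,0],[0,0,2,0,0,0],[0,0,2,0,0,0],[0,0,2,0,0,0],[0,0,2,0,0,0],[0,0,1.5,0,0,0],[0,0,1.5,0,0,0],[0,0,1.5,0,0,0],[0,0,1.5,0,0,0],[0,0,1.2,0,0,0],[0,0,1,0,0,0],[0,0,0,0,0,0]]}}

```text
clock: 31.58
tool_pos: [0.5232, -0.027, 0.0975]
orientation: [179.8, -0.1, -104.1]
force: [0.6, -0.1, -0.1]
opening: 0.0005
gripper_force: 0.0
```

Emit:
{"fn": "play_rows", "kwargs": {"plan": [[0,-0.4,0,0,0,0],[0,-0.4,0,0,0,0],[0,-0.4,0,0,0,0],[0,-0.4,0,0,0,0],[0,-0.4,0,0,0,0],[0,-0.4,0,0,0,0],[0,-0.4,0,0,0,0],[0,-0.4,0,0,0,0]]}}

```text
clock: 32.25
tool_pos: [0.5554, -0.0356, 0.1]
orientation: [179.9, -0.0, -104.2]
force: [-4.3, 1.2, 4.6]
opening: 0.0005
gripper_force: 2.8
```

In contact (about 4 N). Keep pushing.

Emit:
{"fn": "play_rows", "kwargs": {"plan": [[0,-0.4,0,0,0,0],[0,-0.4,0,0,0,0],[0,-0.4,0,0,0,0],[0,-0.4,0,0,0,0],[0,-0.4,0,0,0,0],[0,-0.4,0,0,0,0],[0,-0.4,0,0,0,0],[0,-0.4,0,0,0,0],[0,-0.4,0,0,0,0],[0,-0.4,0,0,0,0],[0,-0.4,0,0,0,0],[0,-0.4,0,0,0,0]]}}

```text
clock: 33.25
tool_pos: [0.6021, -0.0471, 0.099]
orientation: [179.9, -0.0, -104.2]
force: [-2.5, 0.9, -3.4]
opening: 0.0007
gripper_force: 1.4
```

Run:
```python
from h import *
go([.573,-.04,.1],-104.2)
for c in('top','side'):
    snapshot(c)
    for t in('isolator_tip','isolator'): print(c,t,[(r['position'],round(r['score'],2)) for r in spot_point(c,t)][:2])
```

```text
t 33.25 pos [ 0.6021 -0.0471  0.099 ] [ 1.7991e+02 -2.0000e-02 -1.0420e+02] F [-2.5  0.9 -3.4] open 0.0007 gf 1.37177056632936
shift cm now-frame [ 0.03  3.   -0.09] target-frame [ 0.03  3.   -0.1 ] turn [ 0.09 -0.02  0.  ]
top isolator_tip []Traceback (most recent call last):
  File "<stdin>", line 5, in <module>
ValueError: it knows: bottle, cup, dryer, isolator_base, isolator_tip, peg_blue, peg_blue_tip, peg_yellow, peg_yellow_tip, plate_blue, plate_blue_eye, plate_spare, plate_yellow, plate_yellow_eye, rack
```

Emit:
{"fn": "play_rows", "kwargs": {"plan": [[0,-0.3,0,0,0,0],[0,-0.3,0,0,0,0],[0,-0.3,0,0,0,0],[0,-0.3,0,0,0,0],[0,0,0,0,0,0]]}}

```text
clock: 33.77
tool_pos: [0.6121, -0.0498, 0.0992]
orientation: [179.7, -0.0, -104.2]
force: [-10.1, 5.0, 1.7]
opening: 0.0005
gripper_force: 5.5
```

Emit:
{"fn": "play_rows", "kwargs": {"plan": [[0,-0.2,0,0,0,0],[0,-0.2,0,0,0,0],[0,0,0,0,0,0]]}}

```text
clock: 34.02
tool_pos: [0.6126, -0.0501, 0.099]
orientation: [179.4, -0.1, -104.2]
force: [-22.9, 11.9, 13.1]
opening: -0.0001
gripper_force: 12.3
```

The lever is against its stop: 23 N and no further travel. Back off and rise.

Emit:
{"fn": "play_rows", "kwargs": {"plan": [[0,0.5,0,0,0,0],[0,0.8,0,0,0,0],[0,1,0,0,0,0],[0,1,0,0,0,0],[0,0,-1,0,0,0],[0,0,-2,0,0,0],[0,0,-2,0,0,0],[0,0,-2,0,0,0],[0,0,-2,0,0,0],[0,0,-2,0,0,0],[0,0,-2,0,0,0],[0,0,-2,0,0,0],[0,0,-2,0,0,0],[0,0,-2,0,0,0],[0,0,-1,0,0,0],[0,0,0,0,0,0],[0,0,0,0,0,0]]}}

```text
clock: 35.43
tool_pos: [0.5861, -0.0428, 0.3003]
orientation: [-179.9, 0.1, -104.2]
force: [-0.2, -0.2, 0.1]
opening: 0.0003
gripper_force: 0.0
```

Run:
```python
from h import *
go([.573,-.04,.3],-104.2)
for c in('top','side'):
    s=snapshot(c)
    for t in('isolator_tip','plate_blue_eye','plate_yellow_eye','plate_spare','bottle','cup'): print(c,t,[(r['position'],round(r['score'],2)) for r in spot_point(c,t)][:3])
cv2.imwrite('pics/end.png',s['frame'][:,:,::-1])
```

```text
t 35.43 pos [ 0.5861 -0.0428  0.3003] [-1.7993e+02  5.0000e-02 -1.0419e+02] F [-0.2 -0.2  0.1] open 0.0003 gf 0.0
shift cm now-frame [0.05 1.34 0.02] target-frame [0.05 1.33 0.03] turn [-0.07  0.05  0.01]
top isolator_tip []
top plate_blue_eye [([0.5776, -0.1656, 0.0889], 0.8), ([0.5253, -0.5031, 0.0881], 0.65), ([0.5378, 0.2874, 0.179], 0.42)]
top plate_yellow_eye [([0.4955, 0.1127, 0.1782], 0.71), ([0.5336, -0.3436, 0.011], 0.16)]
top plate_spare [([0.5329, -0.3423, 0.0141], 0.58)]
top bottle [([0.3906, -0.0468, 0.0009], 0.67)]
top cup []
side isolator_tip [([0.6397, -0.0581, 0.0924], 0.68)]
side plate_blue_eye [([0.5788, -0.164, 0.0877], 0.81), ([0.5402, 0.2922, 0.181], 0.72), ([0.5229, -0.5007, 0.0827], 0.71)]
side plate_yellow_eye [([0.4989, 0.1133, 0.1752], 0.78)]
side plate_spare [([0.5307, -0.3426, 0.0102], 0.81)]
side bottle [([0.3903, -0.0447, 0.0016], 0.97)]
side cup [([0.5101, 0.2036, 0.0484], 0.92)]
```

View pics/end.png

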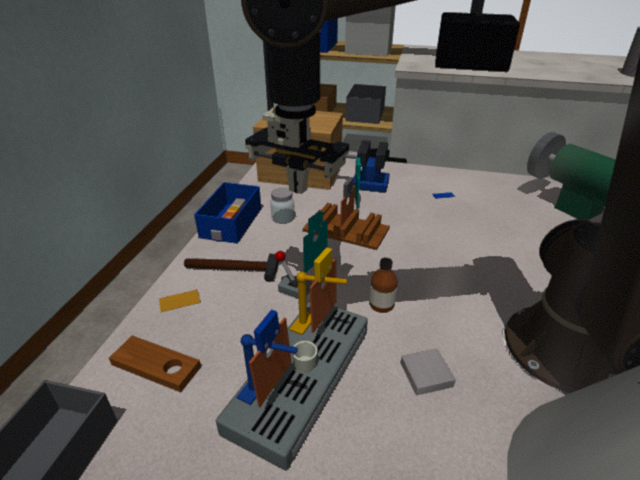

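Both plates hang on their own pegs, at about (270,355) and (325,285). The lever leans away with its ball at (280,256). The spare plate, bottle and cup are unmoved and the robot is clear.

```bash
python3 -c "
from plant import *
print(close_job())"
```

```text
the job is handed in; nothing more can be done
None
```

The job is handed in: the blue plate hangs on the blue peg and the yellow on the yellow. The isolator lever was then pushed to its stop, with the grey-tabbed plate, bottle and cup left where they stood; the clock was at about 36 s.

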